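# Clear up the living-room table after the meeting

## Robot

A 6-joint arm with a two-finger parallel gripper is mounted at the origin on the work surface. World frame = base frame: x ahead of the robot, y to its left, z up, the work surface at z = 0. Lengths are in m, angles in rad, forces in N, time in s.
With the tool pointing down it reaches from about 0.35 to 0.85 m from the base axis. Payload 8.1 kg.
Tool frame: the origin (TCP) lies on the centre line of the jaws, within the pads' length; the fingertips stand 17 mm ahead of it and the grasp point (between the pads) lies 2 mm behind it; z points along the fingers, y is the line along which they close (so a half turn about z gives the same grasp; the last joint's range is limited). The gripper opens to 93 mm and grips with 3 to 60 N. Pads are 15 mm wide; open, the fingers measure 128 mm over their backs; the gripper's body (75 mm by 188 mm) begins 65 mm behind the grasp point.
Start: joints at [-1.247, 0.13, 1.488, -0, 1.523, -0.085], TCP at [0.239, -0.551, 0.236] pointing down, gripper open.
Joint ranges: [-2.96, 2.96], [-0.89, 2.26], [0.02, 2.5], [-1.34, 4.48], [0, 2.73], [-2.66, 2.66]. Speed limits (rad/s): [2.39, 2.39, 2.79, 3.14, 3.14, 3.14].

## Interface

Orientations are given as a rotation vector (axis times angle).
In Python, from plant import robot, optics, close_job, models gives the robot as it stands.
- The arm moves only by the shell command python3 -m inch 'ROWS' [OPENING] [FORCE]. ROWS is a JSON object of lists of equal length, an entry for each row: "travel": the shift along the tool's x, y, z in m, a list of three; "spin": the turn about the tool's z in rad. In form: {"travel": [[x, y, z], ...], "spin": [spin, ...]}. A call has 1 to 10 rows; each row is the pose to reach, as a shift and turn from the pose commanded when the call began, along the tool's axes at that moment; what a row does not reach only later rows make up. A row lasts 1/12 s, in which the tool goes at most 41.7 mm and 7.16 degrees, less where a joint would pass 70% of its speed; a pose out of reach is approached as far as the arm can. A call with a gripper value outside its range is refused whole. OPENING is the closure, from 0 (fully open) to 1 (shut), set as the call begins (- or left out, the last holds). The fingers move at their own pace and stop on an object; FORCE is the grip in N (left out, the last holds). Time passes only in rows, so rows that repeat a pose let the fingers close. It gives the time, the measured TCP pose, the force, the opening and the grip force at its end, in the units of the state.
- robot.read_state(): the state, without advancing time (a new reading comes with each control period).
- optics.read_camera(name): name is "scene" or "top"; returns (picture, depth): 400x640x3 uint8, red, green, blue; 400x640 float32, m along the optical axis (not along the pixel's ray), 0 where there is no reading.
- optics.camera_info(name): a dict with "camera_matrix" (3x3 intrinsics, pixels), "view" (4x4, takes a point from world to camera coordinates). Camera axes: x right, y down, z forward; pixel columns grow to the right and rows downward; lengths in m; the calibration is good to about 2 mm. A picture is of the moment at which its call begins. camera_info takes no time and is no camera call.
- close_job(): hands the job in; it is judged then, once.
Trained networks look in the newest picture that a camera, given by its name, has taken for a name from the list of things; names that differ only in an ending like _2 or _b are one class to them, and where a whole thing is asked for, a point or a joint stands for the part that bears it (a point fixed in the world has none). Each returns a list of dicts, best first, with "p" (0 to 1); they miss things now and then, are a little off and sometimes report something else, mostly with a low value. They report only what shows in the picture. A call takes as long as a camera call. They do not tell look-alikes from the thing itself.
- models.look_for(camera, name): "centre" ([x, y, z] in m, in world coordinates, good to about 4 mm: the middle of the surface that is visible of it).
- models.masks_of(camera, name): "region" (400x640 bool, what is visible of it).
The state is a dict: "t": time; "q": joint angles; "dq": joint speeds; "joint_torque": joint torques, N m; "tool_pos": TCP position; "orientation": TCP orientation; "force": force on the tool from outside, world axes, zero at the start; "wrist_torque": the same for the moment, N m; "opening": finger opening in m; "gripper_force": force on a finger pad.
Only numpy, scipy, OpenCV 4.12 (cv2) and the standard library are available. Lean on these libraries where they do the work, as an engineer would, in place of code of your own. Each camera call takes 0.05 s, during which the arm holds its last target. There are 200 camera calls.

## Task

Get the table ready for the next meeting: put every empty drink can into the wire basket, and stand each toppled travel cup upright, lid up, with its rounded foot seated in the cup stand of its own colour. Leave the mug, the calculator and the pen where they are.

Things in the scene. Friction and masses are not known exactly. Their poses are not given: they have to be found in the camera images.
- cup_red: red eight-sided travel cup, 0.2 kg, 124 long: rounded steel foot 26 long (54 diameter tapering to 26), red body 86 long and 60 across flats, black lid 50 diameter, 12 long. At first lies on a flat, axis 30 above the table, lid roughly away from the robot. Origin on its axis 62 from either end; z runs from foot to lid; flats face own +-x, +-y. May be absent.
- cup_white: white eight-sided travel cup, 0.2 kg, 124 long: rounded steel foot 26 long (54 diameter tapering to 26), white body 86 long and 60 across flats, black lid 50 diameter, 12 long. At first lies on a flat, axis 30 above the table, lid roughly away from the robot. Origin on its axis 62 from either end; z runs from foot to lid; flats face own +-x, +-y. May be absent.
- cup_blue: blue eight-sided travel cup, 0.2 kg, 124 long: rounded steel foot 26 long (54 diameter tapering to 26), blue body 86 long and 60 across flats, black lid 50 diameter, 12 long. At first lies on a flat, axis 30 above the table, lid roughly away from the robot. Origin on its axis 62 from either end; z runs from foot to lid; flats face own +-x, +-y. May be absent.
- stand_red: red cup stand, fixed: 80 diameter at the rim, 26 high, on a 90 diameter wood foot, with a funnel-shaped hollow (60 wide at the rim, floor 4 above the table) that centres a cup's rounded foot. Origin at the centre of its underside. A seated cup's origin is about 66 above the table.
- stand_white: white cup stand, fixed: 80 diameter at the rim, 26 high, on a 90 diameter wood foot, with a funnel-shaped hollow (60 wide at the rim, floor 4 above the table) that centres a cup's rounded foot. Origin at the centre of its underside. A seated cup's origin is about 66 above the table.
- stand_blue: blue cup stand, fixed: 80 diameter at the rim, 26 high, on a 90 diameter wood foot, with a funnel-shaped hollow (60 wide at the rim, floor 4 above the table) that centres a cup's rounded foot. Origin at the centre of its underside. A seated cup's origin is about 66 above the table.
- can0: empty green and silver drink can, 53 diameter, 120 tall, 50 g, standing on the tray (all cans are alike). Origin at the centre of its underside, own z toward its top. May be absent.
- can0_mid (a point): middle of can0, on its axis 60 above its underside.
- can1: empty green and silver drink can, 53 diameter, 120 tall, 50 g, standing on the tray (all cans are alike). Origin at the centre of its underside, own z toward its top. May be absent.
- can1_mid (a point): middle of can1, on its axis 60 above its underside.
- can2: empty green and silver drink can, 53 diameter, 120 tall, 50 g, standing on the tray (all cans are alike). Origin at the centre of its underside, own z toward its top. May be absent.
- can2_mid (a point): middle of can2, on its axis 60 above its underside.
- tray: fixed light wood tray 290 x 160 with a floor 6 thick and a rim 14 high, on one side of the table; its long side along its own x. Origin at the centre of its underside.
- basket: fixed dark wire basket, 260 (own x) x 120 (own y) x 85 high outside, walls and floor 4 thick, across the table from the tray. Origin at the centre of its underside. An upright can fits in it standing.
- mug: white ceramic mug, 82 diameter, 95 tall, standing on the far side of the table: leave alone. Origin at the centre of its underside.
- calculator: black calculator 150 x 80 x 14 on the far side of the table: leave alone. Origin at the centre of its underside.
- pen: red pen 135 long lying on the clipboard on the far side of the table: leave alone. Origin under its middle.
Mind the look-alikes: they are no part of the job. There is more than one size of the cup_red; the job needs the smallest.

How it is judged:
By the outcome, as a careful person would: the job done as asked, in the order asked, and still so for the second after the job is handed in, with the robot touching nothing.
Of can0, can1, can2 only 2 to 3 are there at a start; the rules pass over those that are not, and their reading is None.
Of cup_red, cup_white, cup_blue only 2 to 3 are there at a start; the rules pass over those that are not, and their reading is None.
At some moment in a run one of can0, can1, can2 may be knocked a few centimetres aside while the robot is not near it.
It also fails if it takes over 210 s, if anything falls off the work surface, if the arm or the gripper's body presses on something with over 40 N, if the wrist force passes 120 N, or if a joint passes its speed limit or range.

## Working session

There is one attempt and no reset: what is moved stays moved. The work goes in short steps, Python scripts to look and compute and a shell command to move; the robot and the scene stay as the last step left them, time stands still between calls to the robot, and variables do not carry over. Pictures are saved under pics/ and viewed, at most 14 in all, crops included, and the job is handed in when it is done.

```bash
ls; mkdir -p pics
python3 - <<'E'
from plant import robot, optics, models
import cv2,numpy as np
for c in ("scene","top"):
    im,d=optics.read_camera(c); cv2.imwrite(f"pics/{c}0.png",im[:,:,::-1]); 
    i=optics.camera_info(c); print(c,np.round(i["camera_matrix"],1).tolist(),np.round(i["view"],3).tolist())
    for n in ["cup_red","cup_white","cup_blue","stand_red","stand_white","stand_blue","can0","tray","basket"]:
        print(n,[(np.round(r["centre"],3).tolist(),round(r["p"],2)) for r in models.look_for(c,n)])
s=robot.read_state(); print(s)
E
```

```text
pics
scene [[365.1, 0.0, 317.8], [0.0, 365.1, 200.7], [0.0, 0.0, 1.0]] [[0.227, 0.974, 0.001, -0.108], [0.608, -0.141, -0.781, -0.252], [-0.76, 0.178, -0.625, 1.376], [0.0, 0.0, 0.0, 1.0]]
cup_red [([0.234, -0.299, 0.061], 0.87), ([0.289, 0.226, 0.066], 0.73), ([0.616, -0.179, 0.053], 0.71), ([0.618, 0.161, 0.051], 0.61)]
cup_white []
cup_blue [([0.499, -0.335, 0.096], 0.65), ([0.618, 0.16, 0.051], 0.62)]
stand_red [([0.458, 0.157, 0.018], 0.77)]
stand_white [([0.452, -0.151, 0.012], 0.67)]
stand_blue [([0.442, -0.01, 0.01], 0.74)]
can0 [([0.581, -0.347, 0.09], 0.77), ([0.501, -0.332, 0.101], 0.68)]
tray [([0.546, -0.345, 0.008], 0.67), ([0.723, -0.277, 0.013], 0.38)]
basket [([0.511, 0.372, -0.0], 0.97)]
top [[389.5, 0.0, 319.9], [0.0, 389.5, 198.5], [0.0, 0.0, 1.0]] [[-0.026, -1.0, -0.006, 0.038], [-0.989, 0.026, -0.143, 0.504], [0.144, 0.002, -0.99, 1.007], [0.0, 0.0, 0.0, 1.0]]
cup_red [([0.576, -0.169, 0.057], 0.91), ([0.184, -0.292, 0.071], 0.79), ([0.259, 0.231, 0.072], 0.71)]
cup_white [([0.438, -0.011, 0.016], 0.45)]
cup_blue [([0.585, 0.17, 0.05], 0.72)]
stand_red [([0.458,
[... 263 characters left out ...]
2, -0.348, 0.008], 0.42)]
{'t': 1.0, 'q': array([-1.24738621e+00,  1.30378849e-01,  1.48818406e+00, -7.05825073e-06,
        1.52300824e+00, -8.54031249e-02]), 'dq': array([ 0.00074735,  0.00073393,  0.00238805,  0.00071401,  0.00038969,
       -0.0003034 ]), 'joint_torque': array([ 9.61437472e-04, -5.59757352e+01, -4.92070055e+01,  7.68968021e-02,
        2.24212051e-02,  3.74712408e-05]), 'tool_pos': array([ 0.23853206, -0.55055844,  0.23565663]), 'orientation': array([ 3.07616791e+00,  6.37695875e-01, -6.98662308e-06]), 'force': array([-0.121137 ,  0.1396799,  0.5624167]), 'wrist_torque': array([ 0.06102747, -0.03640411,  0.00052546]), 'gripper_force': 0.0, 'opening': 0.09301453783702397}
```

View pics/scene0.png

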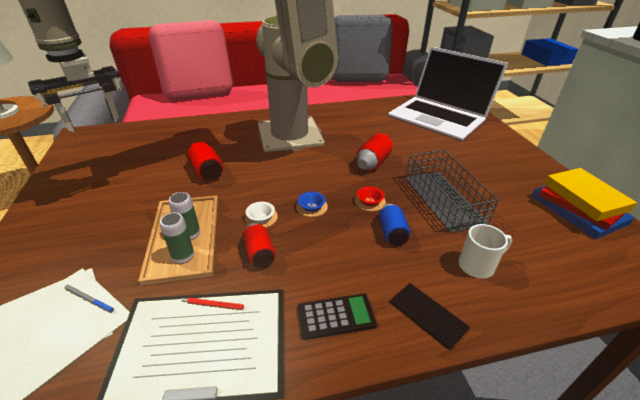

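View pics/top0.png

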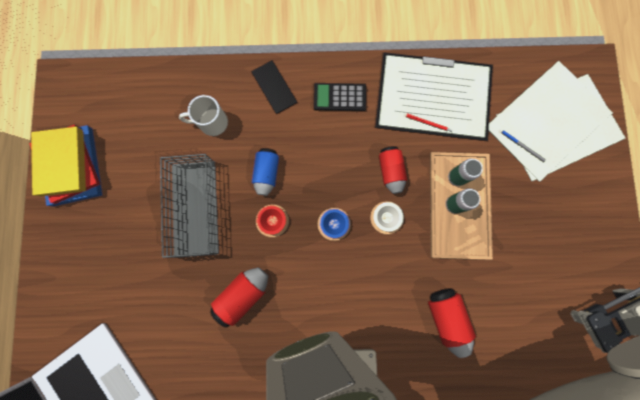

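The scene view shows two cans on the tray (about (182,215) and (177,238)). The small red cup is at (259,246) and the blue cup at (394,225), both with lids away from the robot. The two larger red cups at (205,160) and (374,152) are look-alikes. There is no white cup. Next I'll measure these precisely.

```bash
cat > h.py <<'E'
from plant import robot, optics, models
import cv2,numpy as np
def cloud(cam):
    im,d=optics.read_camera(cam); i=optics.camera_info(cam); K=np.array(i["camera_matrix"]); V=np.array(i["view"])
    v,u=np.mgrid[:400,:640]
    P=np.stack([(u-K[0,2])/K[0,0]*d,(v-K[1,2])/K[1,1]*d,d],-1)
    W=(P-V[:3,3])@V[:3,:3]; W[d==0]=np.nan
    return im,W
def yaw():
    R=cv2.Rodrigues(np.array(robot.read_state()["orientation"]))[0]; return np.arctan2(R[1,0],R[0,0])
def near(W,c,r,z0,z1):
    with np.errstate(invalid='ignore'):
        return (np.hypot(W[...,0]-c[0],W[...,1]-c[1])<r)&(W[...,2]>z0)&(W[...,2]<z1)
E
python3 - <<'E'
from h import *
C={c:cloud(c) for c in ("top","scene")}
def pts(c,r,z0,z1,cams=("top","scene")):
    return np.vstack([C[k][1][near(C[k][1],c,r,z0,z1)] for k in cams])
for n,c in {"can_a":(.56,-.338),"can_b":(.48,-.325)}.items():
    for k in ("top","scene"):
        p=pts(c,.04,.115,.14,(k,)); 
        if len(p)>5: print(n,k,len(p),cv2.minEnclosingCircle(p[:,:2].astype(np.float32)),p.mean(0))
for n,c in {"red":(.458,.155),"blue":(.438,-.008),"white":(.457,-.152)}.items():
    for k in ("top","scene"):
        p=pts(c,.06,.022,.04,(k,)); print("stand",n,k,len(p),cv2.minEnclosingCircle(p[:,:2].astype(np.float32)))
for n,c in {"red":(.60,-.172),"blue":(.60,.168),"bigA":(.2,-.295),"bigB":(.275,.23)}.items():
    for k in (("top",),("scene",),("top","scene")):
        p=pts(c,.1,.018,.1,k); print("cup",n,k,len(p),cv2.minAreaRect(p[:,:2].astype(np.float32)),p[:,2].max())
    for k in ("top","scene"):
        im,W=C[k]; m=near(W,c,.1,.05,.1); q=W[m]; col=im[m].astype(float)
        sat=col.max(1)-col.min(1)>50; qb=q[sat][:,:2]; mu=qb.mean(0); w,v=np.linalg.eigh(np.cov((qb-mu).T)); a=v[:,1]*np.sign(v[0,1])
        print("  ridge",k,len(qb),mu,a,((qb-mu)@a).min(),((qb-mu)@a).max())
for k in ("top","scene"):
    p=pts((.51,.372),.2,.07,.1,(k,)); print("basket",k,len(p),cv2.minAreaRect(p[:,:2].astype(np.float32)))
E
```

```text
can_a top 346 ((0.5595951676368713, -0.3525470495223999), 0.026185551658272743) [ 0.55818231 -0.35048396  0.12490939]
can_a scene 353 ((0.563628077507019, -0.35415735840797424), 0.026454586535692215) [ 0.56753096 -0.35253712  0.12520769]
can_b top 356 ((0.4829331040382385, -0.3400387167930603), 0.02610655315220356) [ 0.4825323  -0.33821554  0.12492671]
can_b scene 286 ((0.4868306815624237, -0.34158772230148315), 0.026399459689855576) [ 0.49141284 -0.33961343  0.1252418 ]
stand red top 309 ((0.45321786403656006, 0.15916286408901215), 0.03897332400083542)
stand red scene 213 ((0.4537512958049774, 0.1571664959192276), 0.04008258134126663)
stand blue top 318 ((0.43980076909065247, -0.010294508188962936), 0.03904024139046669)
stand blue scene 218 ((0.44007113575935364, -0.011508865281939507), 0.03979940339922905)
stand white top 321 ((0.4532497525215149, -0.15564307570457458), 0.03939270228147507)
stand white scene 240 ((0.453853040933609, -0.15612487494945526), 0.0399697981774807)
cup red ('top',) 1000 ((0.5793040990829468, -0.17406076192855835), (0.12434051930904388, 0.06072218716144562
[... 2140 characters left out ...]
08073857426643372, 0.15901640057563782), 45.14566421508789) 0.08351130292184601
cup bigB ('top', 'scene') 2865 ((0.2599487602710724, 0.23484556376934052), (0.08073857426643372, 0.1678342968225479), 45.14566421508789) 0.08351130292184601
  ridge top 1469 [0.25114088 0.24179617] [ 0.70828716 -0.70592443] -0.07277428626788508 0.057051493603195724
  ridge scene 486 [0.26502549 0.24449846] [ 0.63178776 -0.77514142] -0.07310330733652513 0.06384808580424606
basket top 552 ((0.5346745252609253, 0.3733137249946594), (0.34605690836906433, 0.12613226473331451), 1.2948379516601562)
basket scene 526 ((0.5336477756500244, 0.37292617559432983), (0.3460037112236023, 0.12537327408790588), 1.9001281261444092)
```

```bash
python3 -m inch '{"travel":[[0.04,-0.01,0],[0.08,-0.02,0],[0.12,-0.035,0],[0.16,-0.045,0],[0.2,-0.06,0],[0.24,-0.07,0],[0.28,-0.085,0],[0.31,-0.094,0],[0.31,-0.094,0],[0.31,-0.094,0]],"spin":[0.1,0.2,0.3,0.409,0.409,0.409,0.409,0.409,0.409,0.409]}' 0 10
python3 - <<'E'
from h import *
s=robot.read_state(); print(s["tool_pos"],yaw(),s["q"])
for k in ("top","scene"):
    im,W=cloud(k)
    for c in ((.562,-.353),(.485,-.341)):
        p=W[near(W,c,.05,.115,.14)]
        if len(p)>5: print(k,len(p),cv2.minEnclosingCircle(p[:,:2].astype(np.float32)))
    q=W[near(W,(.49,.373),.16,.07,.092)]; print("bask",np.percentile(q,[1,50,99],axis=0))
E
```

```text
t: 1.93
tool_pos: [0.4868, -0.3396, 0.2356]
orientation: [-3.142, -0.005, 0.0]
force: [-0.1, 0.1, 0.2]
opening: 0.0932
gripper_force: 0.0
[ 0.48681504 -0.33959306  0.23555645] 0.0034793483291939674 [-6.95416049e-01  1.13242969e-01  1.50690009e+00 -8.44774081e-05
  1.52158058e+00  8.71905093e-01]
top 71 ((0.5693888664245605, -0.3538735508918762), 0.02156328409910202)
top 111 ((0.47884246706962585, -0.3382290005683899), 0.025159835815429688)
bask [[0.36228548 0.30818532 0.07283231]
 [0.4880974  0.37651541 0.08375104]
 [0.62354692 0.43681747 0.08839229]]
scene 356 ((0.5508434772491455, -0.3502696454524994), 0.03761516511440277)
scene 302 ((0.48767605423927307, -0.3419773578643799), 0.02623172663152218)
bask [[0.36193427 0.30683962 0.07076836]
 [0.51949976 0.37250431 0.08446018]
 [0.62478115 0.43622612 0.08778647]]
```

```bash
python3 -m inch '{"travel":[[-0.001,0.001,0.03],[-0.001,0.001,0.06],[-0.001,0.001,0.09],[-0.001,0.001,0.115],[-0.001,0.001,0.13],[-0.001,0.001,0.1375],[-0.001,0.001,0.1375],[-0.001,0.001,0.1375]],"spin":[0,0,0,0,0,0,0,0]}' && python3 -m inch '{"travel":[[0,0,0],[0,0,0],[0,0,0],[0,0,0],[0,0,0],[0,0,0],[0,0,0],[0,0,0]],"spin":[0,0,0,0,0,0,0,0]}' 0.9 12
```

```text
t: 2.7
tool_pos: [0.4842, -0.3431, 0.0987]
orientation: [3.141, -0.003, 0.0]
force: [-0.4, 0.3, 0.1]
opening: 0.0931
gripper_force: 0.0
t: 3.37
tool_pos: [0.4847, -0.342, 0.0983]
orientation: [3.142, -0.0, 0.0]
force: [-0.7, 0.4, 0.8]
opening: 0.0529
gripper_force: 12.0
```

```bash
python3 -m inch '{"travel":[[0,0,-0.02],[0,0,-0.05],[0,0,-0.08],[0,0,-0.11],[0,0,-0.14],[0,0,-0.14],[0,0,-0.14]],"spin":[0,0,0,0,0,0,0]}'
```

```text
t: 3.95
tool_pos: [0.4857, -0.3429, 0.2408]
orientation: [3.138, -0.0, 0.006]
force: [0.7, -0.4, -1.5]
opening: 0.0528
gripper_force: 12.0
```

```bash
python3 -m inch '{"travel":[[0,-0.02,0],[0,-0.055,0],[0,-0.09,0],[0,-0.13,0],[0,-0.17,0],[0,-0.21,0],[0,-0.25,0],[0,-0.29,0],[-0.01,-0.33,0],[-0.02,-0.37,0]],"spin":[0,0,0,0,0,0,0,0,0,0]}' && python3 -m inch '{"travel":[[0,-0.04,0],[0,-0.08,0],[0,-0.12,0],[0,-0.16,0],[0,-0.2,0],[0,-0.24,0],[-0.01,-0.28,0],[-0.02,-0.315,0],[-0.025,-0.335,0],[-0.025,-0.345,0]],"spin":[0,0,0,0,0,0,0,0,0,0]}' && python3 -m inch '{"travel":[[0,0,0],[0,0,0],[0,0,0]],"spin":[0,0,0]}'
```

```text
t: 4.78
tool_pos: [0.4631, 0.0298, 0.236]
orientation: [-3.141, 0.001, 0.005]
force: [1.0, -0.1, -0.1]
opening: 0.0528
gripper_force: 12.0
t: 5.62
tool_pos: [0.4373, 0.3753, 0.2356]
orientation: [3.14, 0.005, -0.005]
force: [-0.5, -0.4, 0.1]
opening: 0.0529
gripper_force: 12.0
t: 5.87
tool_pos: [0.4401, 0.3714, 0.2374]
orientation: [3.14, -0.002, -0.001]
force: [0.1, 0.2, -1.4]
opening: 0.0529
gripper_force: 12.0
```

```bash
python3 -m inch '{"travel":[[0,0,0.03],[0,0,0.06],[0,0,0.09],[0,0,0.115],[0,0,0.13],[0,0,0.137],[0,0,0.14],[0,0,0.14],[0,0,0.14]],"spin":[0,0,0,0,0,0,0,0,0]}' && python3 -m inch '{"travel":[[0,0,0],[0,0,0],[0,0,0],[0,0,0]],"spin":[0,0,0,0]}' 0.32 && python3 -m inch '{"travel":[[0,0,-0.01],[0,0,-0.03],[0,0,-0.06],[0,0,-0.09],[0,0,-0.12],[0,0,-0.14],[0,0,-0.14]],"spin":[0,0,0,0,0,0,0]}'
python3 - <<'E'
from h import *
s=robot.read_state(); print(s["tool_pos"],yaw())
for k in ("top","scene"):
    im,W=cloud(k); cv2.imwrite(f"pics/{k}1.png",im[:,:,::-1])
    print(k,[(np.round(r["centre"],3).tolist(),round(r["p"],2)) for r in models.look_for(k,"can0")])
    for c in ((.562,-.353),(.44,.372)):
        p=W[near(W,c,.06,.115,.14)]
        if len(p)>5: print(k,len(p),cv2.minEnclosingCircle(p[:,:2].astype(np.float32)))
E
```

```text
t: 6.62
tool_pos: [0.4408, 0.373, 0.0997]
orientation: [-3.14, 0.002, -0.003]
force: [-0.1, 0.4, -0.7]
opening: 0.0529
gripper_force: 12.0
t: 6.95
tool_pos: [0.4401, 0.3733, 0.0989]
orientation: [-3.141, 0.0, -0.001]
force: [-1.1, 0.4, 0.5]
opening: 0.0631
gripper_force: 0.0
t: 7.53
tool_pos: [0.4419, 0.3746, 0.2455]
orientation: [-3.136, -0.0, -0.013]
force: [0.6, -0.5, 0.5]
opening: 0.0633
gripper_force: 0.0
[0.44193267 0.37459836 0.24546953] 1.0435712566943133e-05
top [([0.556, -0.34, 0.118], 0.89), ([0.431, 0.355, 0.083], 0.63)]
top 345 ((0.5602171421051025, -0.3537113070487976), 0.026921642944216728)
top 66 ((0.4378868639469147, 0.3704904615879059), 0.025117645040154457)
scene [([0.458, 0.36, 0.084], 0.93), ([0.581, -0.349, 0.088], 0.9), ([0.747, 0.314, 0.063], 0.39)]
scene 360 ((0.5630717873573303, -0.3545137047767639), 0.02651127055287361)
scene 180 ((0.44226157665252686, 0.3717952370643616), 0.027514535933732986)
```

View pics/scene1.png

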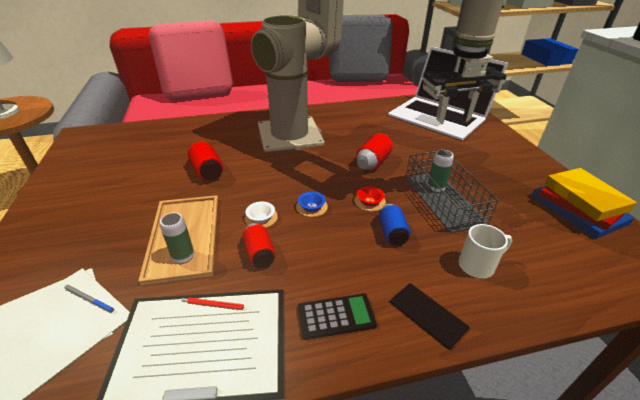

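The first can is standing in the basket at (441,168). The second is still at (177,238), so I'll fetch it now.

```bash
python3 -m inch '{"travel":[[0,0.02,0],[0,0.055,0],[0,0.09,0],[0,0.13,0],[0.01,0.17,0],[0.02,0.21,0],[0.03,0.25,0],[0.04,0.285,0],[0.05,0.32,0],[0.06,0.355,0]],"spin":[0,0,0,0,0,0,0,0,0,0]}' 0 && python3 -m inch '{"travel":[[0.01,0.04,0],[0.02,0.075,0],[0.03,0.11,0],[0.04,0.15,0],[0.05,0.19,0],[0.06,0.23,0],[0.062,0.27,0],[0.062,0.31,0],[0.062,0.345,0],[0.062,0.371,0]],"spin":[0,0,0,0,0,0,0,0,0,0]}' && python3 -m inch '{"travel":[[0,0,0],[0,0,0],[0,0,0]],"spin":[0,0,0]}'
python3 - <<'E'
from h import *
s=robot.read_state(); print(s["tool_pos"],yaw())
for k in ("scene",):
    im,W=cloud(k)
    p=W[near(W,(.562,-.353),.06,.115,.14)]; print(k,len(p),cv2.minEnclosingCircle(p[:,:2].astype(np.float32)))
E
```

```text
t: 8.57
tool_pos: [0.4988, 0.0161, 0.2364]
orientation: [-3.141, 0.001, 0.004]
force: [0.9, 0.2, -0.1]
opening: 0.0927
gripper_force: 0.0
t: 9.4
tool_pos: [0.5601, -0.3557, 0.2354]
orientation: [-3.14, 0.003, 0.005]
force: [0.5, 0.1, 0.3]
opening: 0.0931
gripper_force: 0.0
t: 9.65
tool_pos: [0.5611, -0.3522, 0.2364]
orientation: [-3.139, 0.001, 0.003]
force: [-1.2, -0.3, -0.1]
opening: 0.0928
gripper_force: 0.0
[ 0.56106444 -0.35221239  0.23640873] -0.0004353292284595032
scene 361 ((0.5635038018226624, -0.3537141680717468), 0.0257439985871315)
```

```bash
python3 -m inch '{"travel":[[0,0.001,0.03],[0,0.001,0.06],[0,0.001,0.09],[0,0.001,0.115],[0,0.001,0.13],[0,0.001,0.1385],[0,0.001,0.1385],[0,0.001,0.1385]],"spin":[0,0,0,0,0,0,0,0]}' && python3 -m inch '{"travel":[[0,0,0],[0,0,0],[0,0,0],[0,0,0],[0,0,0],[0,0,0],[0,0,0],[0,0,0]],"spin":[0,0,0,0,0,0,0,0]}' 0.9 12 && python3 -m inch '{"travel":[[0,0,-0.02],[0,0,-0.05],[0,0,-0.08],[0,0,-0.11],[0,0,-0.14],[0,0,-0.14],[0,0,-0.14]],"spin":[0,0,0,0,0,0,0]}'
```

```text
t: 10.37
tool_pos: [0.562, -0.3533, 0.1002]
orientation: [-3.142, -0.001, -0.0]
force: [-0.6, -0.4, 0.5]
opening: 0.0933
gripper_force: 0.0
t: 11.03
tool_pos: [0.5617, -0.3542, 0.0998]
orientation: [3.142, -0.0, 0.0]
force: [0.4, -0.6, 0.9]
opening: 0.0531
gripper_force: 12.0
t: 11.62
tool_pos: [0.5628, -0.355, 0.2428]
orientation: [3.138, -0.0, 0.007]
force: [-0.7, -0.4, -1.6]
opening: 0.0528
gripper_force: 12.0
```

```bash
python3 -m inch '{"travel":[[0,-0.02,0],[0,-0.055,0],[0,-0.09,0],[0,-0.13,0],[0,-0.17,0],[0,-0.21,0],[0,-0.25,0],[0,-0.29,0],[0,-0.33,0],[0,-0.37,0]],"spin":[0,0,0,0,0,0,0,0,0,0]}' && python3 -m inch '{"travel":[[0,-0.04,0],[0,-0.08,0],[0,-0.12,0],[0,-0.16,0],[0,-0.2,0],[-0.01,-0.24,0],[-0.015,-0.28,0],[-0.017,-0.32,0],[-0.017,-0.345,0],[-0.017,-0.357,0]],"spin":[0,0,0,0,0,0,0,0,0,0]}' && python3 -m inch '{"travel":[[0,0,0],[0,0,0],[0,0,0]],"spin":[0,0,0]}'
```

```text
t: 12.45
tool_pos: [0.5604, 0.0178, 0.2376]
orientation: [-3.141, 0.001, 0.004]
force: [1.3, 0.3, -0.2]
opening: 0.053
gripper_force: 12.0
t: 13.28
tool_pos: [0.5428, 0.3761, 0.237]
orientation: [3.141, 0.005, -0.005]
force: [0.2, -0.1, -0.1]
opening: 0.053
gripper_force: 12.0
t: 13.53
tool_pos: [0.5449, 0.3713, 0.2387]
orientation: [3.14, -0.002, -0.002]
force: [1.0, 0.3, -0.5]
opening: 0.0532
gripper_force: 12.0
```

```bash
python3 -m inch '{"travel":[[0,0,0.03],[0,0,0.06],[0,0,0.09],[0,0,0.115],[0,0,0.13],[0,0,0.137],[0,0,0.1405],[0,0,0.1405],[0,0,0.1405]],"spin":[0,0,0,0,0,0,0,0,0]}' && python3 -m inch '{"travel":[[0,0,0],[0,0,0],[0,0,0],[0,0,0]],"spin":[0,0,0,0]}' 0.32 && python3 -m inch '{"travel":[[0,0,-0.01],[0,0,-0.03],[0,0,-0.06],[0,0,-0.09],[0,0,-0.12],[0,0,-0.14],[0,0,-0.14]],"spin":[0,0,0,0,0,0,0]}' && python3 -m inch '{"travel":[[0.01,0.02,0],[0.025,0.055,0],[0.04,0.09,0],[0.05,0.12,0],[0.06,0.15,0],[0.07,0.18,0],[0.075,0.2,0],[0.075,0.204,0],[0.075,0.204,0],[0.075,0.204,0]],"spin":[0,0,0.04,0.08,0.12,0.138,0.138,0.138,0.138,0.138]}' 0
python3 - <<'E'
from h import *
s=robot.read_state(); print(s["tool_pos"],yaw(),s["q"])
for k in ("top","scene"):
    im,W=cloud(k); cv2.imwrite(f"pics/{k}2.png",im[:,:,::-1])
    for c in ((.545,.373),(.44,.372)):
        p=W[near(W,c,.045,.115,.14)]
        if len(p)>5: print(k,len(p),cv2.minEnclosingCircle(p[:,:2].astype(np.float32)))
    for c in ((.584,.173),(.581,-.174)):
        p=W[near(W,c,.1,.018,.1)]
        if len(p)>5: print(k,len(p),cv2.minAreaRect(p[:,:2].astype(np.float32)))
E
```

```text
t: 14.28
tool_pos: [0.5459, 0.3728, 0.1009]
orientation: [-3.14, 0.002, -0.003]
force: [-0.2, 0.6, -0.3]
opening: 0.053
gripper_force: 12.0
t: 14.62
tool_pos: [0.5451, 0.3732, 0.0999]
orientation: [-3.141, 0.0, -0.002]
force: [0.2, -0.3, -0.4]
opening: 0.0633
gripper_force: 0.0
t: 15.2
tool_pos: [0.5471, 0.3744, 0.2472]
orientation: [-3.136, 0.0, -0.014]
force: [-0.4, 0.1, 0.3]
opening: 0.063
gripper_force: 0.0
t: 16.03
tool_pos: [0.6194, 0.1694, 0.239]
orientation: [-3.134, 0.217, 0.001]
force: [0.5, 0.4, 0.1]
opening: 0.093
gripper_force: 0.0
[0.61940359 0.16942973 0.2390469 ] -0.13838054989625664 [1.86866458e-01 2.42775507e-01 1.35566379e+00 5.74079645e-04
 1.54348474e+00 1.89602767e+00]
top 54 ((0.6112135052680969, 0.17833881080150604), (0.03753982111811638, 0.08065301179885864), 43.50715255737305)
top 1038 ((0.5619263648986816, -0.173504039645195), (0.16149945557117462, 0.06916919350624084), 0.5330750942230225)
scene 115 ((0.44260889291763306, 0.37221360206604004), 0.025979895144701004)
scene 947 ((0.5662708282470703, 0.172434002161026), (0.0642637088894844, 0.16384242475032806), 86.2681655883789)
scene 1077 ((0.563378095626831, -0.17449113726615906), (0.16416850686073303, 0.06920934468507767), 0.6082614660263062)
```

View pics/scene2.png

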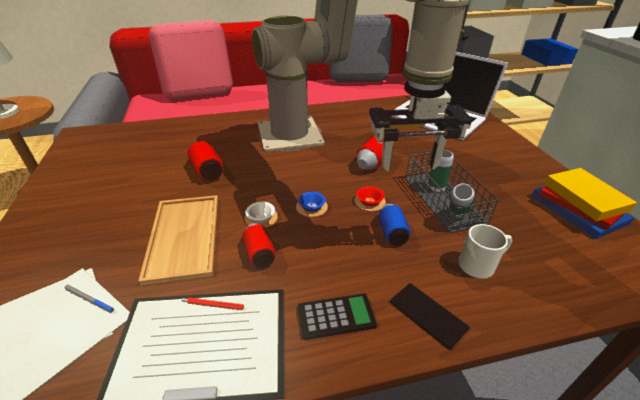

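```bash
python3 -m inch '{"travel":[[0,0,0.03],[0,0,0.07],[0,0,0.11],[0,0,0.14],[0,0,0.17],[0,0,0.19],[0,0,0.202],[0,0,0.207],[0,0,0.207],[0,0,0.207]],"spin":[0,0,0,0,0,0,0,0,0,0]}' && python3 -m inch '{"travel":[[0,0,0],[0,0,0],[0,0,0],[0,0,0],[0,0,0],[0,0,0],[0,0,0],[0,0,0]],"spin":[0,0,0,0,0,0,0,0]}' 0.9 6 && python3 -m inch '{"travel":[[0,0,-0.008],[0,0,-0.016],[0,0,-0.026],[0,0,-0.036],[0,0,-0.046],[0,0,-0.056],[0,0,-0.066],[0,0,-0.076],[0,0,-0.086],[0,0,-0.09]],"spin":[0,0,0,0,0,0,0,0,0,0]}'  && python3 -m inch '{"travel":[[0,0,-0.01],[0,0,-0.02],[0,0,-0.03],[0,0,-0.03],[0,0,-0.03]],"spin":[0,0,0,0,0]}'
python3 - <<'E'
from h import *
for k in ("scene",):
    im,W=cloud(k); cv2.imwrite(f"pics/{k}3.png",im[100:350,250:550,::-1].repeat(2,0).repeat(2,1))
E
```

```text
t: 16.97
tool_pos: [0.6206, 0.1696, 0.0336]
orientation: [-3.134, 0.216, -0.003]
force: [0.1, 0.2, 0.2]
opening: 0.093
gripper_force: 0.0
t: 17.63
tool_pos: [0.6199, 0.1688, 0.0325]
orientation: [3.134, -0.217, 0.001]
force: [-0.7, -1.7, 3.3]
opening: 0.0601
gripper_force: 6.0
t: 18.47
tool_pos: [0.6207, 0.1691, 0.1246]
orientation: [-3.133, 0.217, -0.004]
force: [-0.1, 0.6, -1.7]
opening: 0.0602
gripper_force: 6.0
t: 18.88
tool_pos: [0.6204, 0.169, 0.1533]
orientation: [-3.134, 0.217, -0.003]
force: [-0.6, -0.9, -2.4]
opening: 0.06
gripper_force: 6.0
```

View pics/scene3.png

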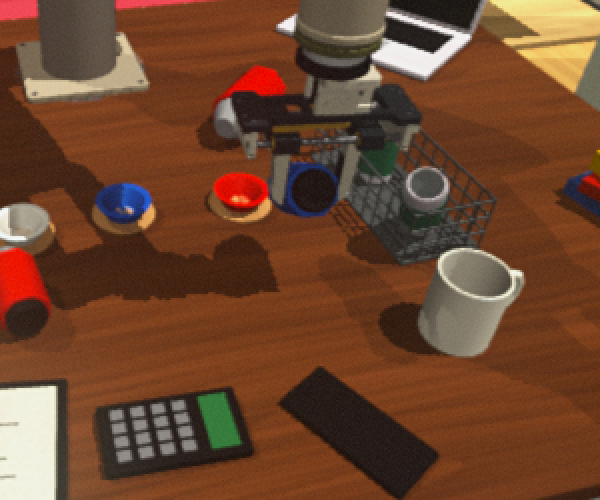

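The cup is in the gripper at (312,190) in the crop and hasn't swung. The second can leans inside the basket at (425,195). I'll ease the grip to let the cup pivot and measure its tilt.

```bash
cat >> h.py <<'E'
def tilt(col):
    s=robot.read_state(); t=s["tool_pos"]
    for k in ("scene","top"):
        im,W=cloud(k); m=near(W,t,.13,.01,t[2]+.06); hsv=cv2.cvtColor(im,cv2.COLOR_RGB2HSV); h=hsv[...,0].astype(int)
        ok=(hsv[...,1]>110)&((abs(h-112)<18) if col=="blue" else ((h<6)|(h>172)))
        p=W[m&ok]
        a=yaw(); ax=np.array([np.cos(a),np.sin(a),0]); r=p-t; r=r[abs(r@np.array([-np.sin(a),np.cos(a),0]))<.035]
        q=np.stack([r@ax,r[:,2]],1)
        if len(q)>30: print(k,len(q),"along/z rect rel TCP",cv2.minAreaRect(q.astype(np.float32)),"zmin",q[:,1].min(),q[:,1].max(),"x",q[:,0].min(),q[:,0].max())
E
python3 -c "
from h import *
tilt('blue')"
python3 -m inch '{"travel":[[0,0,0.008],[0,0,0.016],[0,0,0.024],[0,0,0.024],[0,0,0.024],[0,0,0.024]],"spin":[0,0,0,0,0,0]}' 0.9 3
python3 -c "
from h import *
tilt('blue')"
```

```text
scene 194 along/z rect rel TCP ((-0.0007948093116283417, -0.001605294644832611), (0.05054457485675812, 0.058007411658763885), 27.160625457763672) zmin -0.03875582315747439 0.02976013961983895 x -0.03056747450791282 0.03124499553958806
top 378 along/z rect rel TCP ((-0.037485718727111816, 0.00035680457949638367), (0.08232508599758148, 0.020234720781445503), 37.77202606201172) zmin -0.03166886517289044 0.029124494077159502 x -0.07111522359060045 -0.004566692153088466
t: 19.53
tool_pos: [0.6195, 0.1689, 0.1278]
orientation: [3.134, -0.217, -0.001]
force: [0.3, -0.3, -2.3]
opening: 0.0601
gripper_force: 3.0
scene 745 along/z rect rel TCP ((0.01696128025650978, -0.03467412292957306), (0.0876445323228836, 0.03716596961021423), 89.91847229003906) zmin -0.07850435180700421 0.009145987229786295 x -0.0016630323141887777 0.03551527719158158
top 68 along/z rect rel TCP ((-0.02499217540025711, -0.021827105432748795), (0.07746202498674393, 0.013076669536530972), 78.89442443847656) zmin -0.06109223457347922 0.016242358511350696 x -0.02751601339668067 -0.013109896684543812
```

Easing the grip to 3 N let the cup swing to vertical. I'll tighten, lift and carry it over the blue stand.

```bash
python3 -m inch '{"travel":[[0,0,0],[0,0,0],[0,0,0],[0,0,-0.01],[0,0,-0.025],[0,0,-0.04],[0,0,-0.045],[0,0,-0.045]],"spin":[0,0,0,0,0,0,0,0]}' 0.9 20 && python3 -m inch '{"travel":[[-0.01,0.013,0],[-0.026,0.034,0],[-0.045,0.06,0],[-0.065,0.086,0],[-0.085,0.112,0],[-0.105,0.138,0],[-0.125,0.163,0],[-0.142,0.185,0],[-0.153,0.198,0],[-0.1575,0.2035,0]],"spin":[0,0,0,0,0,0,0,0,0,0]}' && python3 -m inch '{"travel":[[0,0,0],[0,0,0],[0,0,0],[0,0,0]],"spin":[0,0,0,0]}'
python3 -c "
from h import *
print(robot.read_state()['tool_pos'],yaw());tilt('blue')
t=robot.read_state()['tool_pos']
for k in ('scene','top'):
    im,W=cloud(k); print(W[near(W,t,.07,t[2]-.09,t[2]-.02)][:,:2].min(0),W[near(W,t,.07,t[2]-.09,t[2]-.03)][:,:2].max(0))"
```

```text
t: 20.3
tool_pos: [0.6212, 0.1692, 0.1761]
orientation: [-3.133, 0.217, -0.007]
force: [0.0, -0.3, -2.1]
opening: 0.0601
gripper_force: 20.0
t: 21.13
tool_pos: [0.4338, -0.0122, 0.1723]
orientation: [3.134, -0.219, -0.002]
force: [0.2, -0.1, -2.6]
opening: 0.0597
gripper_force: 20.0
t: 21.47
tool_pos: [0.4363, -0.0103, 0.1731]
orientation: [-3.134, 0.215, 0.0]
force: [0.5, 0.0, -2.0]
opening: 0.0601
gripper_force: 20.0
[ 0.43628135 -0.01031159  0.17310571] -0.13730351922555928
scene 957 along/z rect rel TCP ((0.0015357732772827148, -0.0785873681306839), (0.07923021167516708, 0.17045721411705017), 2.2282209396362305) zmin -0.1630121428078131 0.007896075713288014 x -0.035481953639891185 0.04372490581882346
top 67 along/z rect rel TCP ((-0.030135150998830795, -0.11122564226388931), (0.01625640317797661, 0.08588701486587524), 6.467289447784424) zmin -0.1536597038617287 -0.06763987138032268 x -0.034125615651815516 -0.017496789551188628
[ 0.42576186 -0.0422576 ] [0.47376582 0.01628688]
[0.41037945 0.0019186 ] [0.41176726 0.00703278]
```

```bash
python3 -m inch '{"travel":[[0,0,0.012],[0,0,0.026],[0,0,0.04],[0,0,0.05],[0,0,0.056],[0,0,0.06],[0,0,0.062],[0,0,0.063],[0,0,0.064],[0,0,0.064]],"spin":[0,0,0,0,0,0,0,0,0,0]}'
python3 -c "
from h import *
tilt('blue')"
```

```text
t: 22.5
tool_pos: [0.4369, -0.0111, 0.111]
orientation: [3.134, -0.217, 0.004]
force: [-2.7, -0.0, 6.4]
opening: 0.06
gripper_force: 20.0
scene 694 along/z rect rel TCP ((0.01689954847097397, -0.04407680407166481), (0.10648337006568909, 0.053940270096063614), 86.34566497802734) zmin -0.09839422989020505 0.008816530691993993 x -0.012750166316426491 0.04141463930342728
```

```bash
python3 -m inch '{"travel":[[0,0,0],[0,0,0],[0,0,0],[0,0,0.002],[0,0,0.002],[0,0,0.002]],"spin":[0,0,0,0,0,0]}' 0.9 3 &&  python3 -m inch '{"travel":[[0,0,0],[0,0,0],[0,0,0],[0,0,0],[0,0,0],[0,0,0]],"spin":[0,0,0,0,0,0]}' 0.2
python3 -c "
from h import *
tilt('blue')
im,W=cloud('scene'); cv2.imwrite('pics/s4.png',im[100:300,200:460,::-1].repeat(3,0).repeat(3,1))"
```

```text
t: 23.1
tool_pos: [0.4364, -0.011, 0.1079]
orientation: [3.134, -0.217, 0.003]
force: [0.1, 0.8, 5.0]
opening: 0.0604
gripper_force: 3.0
t: 23.6
tool_pos: [0.4355, -0.0109, 0.1069]
orientation: [-3.134, 0.217, 0.001]
force: [-0.7, 0.5, -0.5]
opening: 0.074
gripper_force: 0.0
scene 690 along/z rect rel TCP ((0.014974035322666168, -0.041825395077466965), (0.10837304592132568, 0.05740366131067276), 88.76727294921875) zmin -0.09638619289784964 0.012021606792274236 x -0.014556915091892369 0.04286748611602428
```

View pics/s4.png

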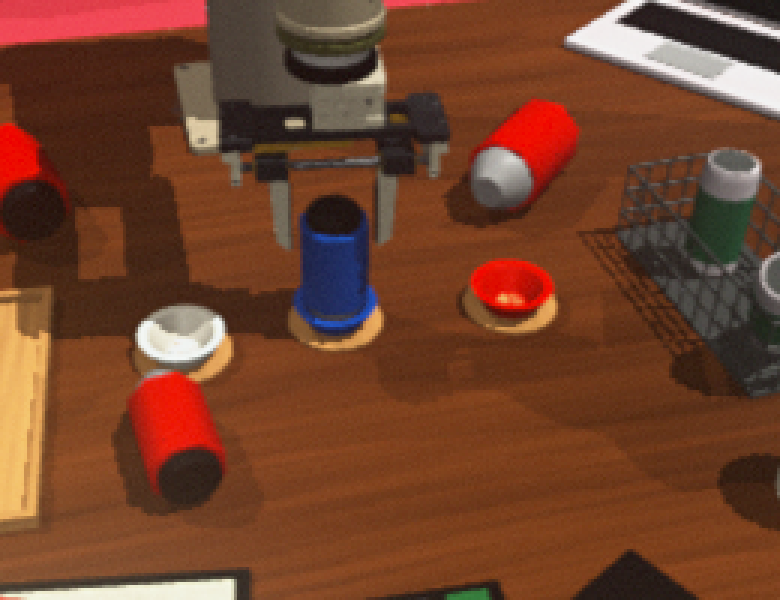

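The blue cup is upright in its stand at (335,260) in the crop. The small red cup is next, at (177,440).

```bash
python3 -m inch '{"travel":[[0,0,0],[0,0,-0.005],[0,0,-0.02],[0,0,-0.045],[0,0,-0.075],[0,0,-0.105],[0,0,-0.125],[0,0,-0.13],[0,0,-0.13]],"spin":[0,0,0,0,0,0,0,0,0]}' 0 && python3 -m inch '{"travel":[[0.015,0.01,0],[0.04,0.025,0],[0.07,0.045,0],[0.1,0.065,0],[0.13,0.085,0],[0.16,0.105,0],[0.185,0.12,0],[0.197,0.13,0],[0.2015,0.132,0],[0.2015,0.132,0]],"spin":[0,-0.04,-0.09,-0.14,-0.19,-0.23,-0.26,-0.2715,-0.2715,-0.2715]}' && python3 -m inch '{"travel":[[0,0,0],[0,0,0]],"spin":[0,0]}'
python3 - <<'E'
from h import *
s=robot.read_state(); print(s["tool_pos"],yaw())
im,W=cloud("scene"); p=W[near(W,(.6,-.173),.09,.018,.1)]; p=p[p[:,0]>.51]; print(cv2.minAreaRect(p[:,:2].astype(np.float32)))
p=W[near(W,(.44,-.011),.06,.08,.15)]; print(cv2.minEnclosingCircle(p[p[:,2]>.115][:,:2].astype(np.float32)),p[:,2].max())
E
```

```text
t: 24.5
tool_pos: [0.4368, -0.0111, 0.2392]
orientation: [3.134, -0.217, 0.006]
force: [-0.1, 0.1, 0.1]
opening: 0.0928
gripper_force: 0.0
t: 25.33
tool_pos: [0.6165, -0.1697, 0.2344]
orientation: [-3.133, -0.207, 0.005]
force: [-0.5, 0.3, 0.1]
opening: 0.093
gripper_force: 0.0
t: 25.5
tool_pos: [0.6163, -0.1684, 0.2366]
orientation: [-3.134, -0.21, 0.002]
force: [-0.6, 0.4, 0.2]
opening: 0.093
gripper_force: 0.0
[ 0.61625725 -0.16839441  0.23655778] 0.133646675727076
((0.5809319615364075, -0.1750289499759674), (0.12691910564899445, 0.06025223806500435), 7.710268020629883)
((0.44267377257347107, -0.011398104019463062), 0.03151751309633255) 0.13100521097412032
```

```bash
python3 -m inch '{"travel":[[0,0.001,0.03],[0,0.001,0.07],[0,0.001,0.11],[0,0.001,0.14],[0,0.001,0.17],[0,0.001,0.19],[0,0.001,0.2],[0,0.001,0.204],[0,0.001,0.204],[0,0.001,0.204]],"spin":[0,0,0,0,0,0,0,0,0,0]}' && python3 -m inch '{"travel":[[0,0,0],[0,0,0],[0,0,0],[0,0,0],[0,0,0],[0,0,0],[0,0,0],[0,0,0]],"spin":[0,0,0,0,0,0,0,0]}' 0.9 6 && python3 -m inch '{"travel":[[0,0,-0.008],[0,0,-0.016],[0,0,-0.026],[0,0,-0.036],[0,0,-0.046],[0,0,-0.056],[0,0,-0.066],[0,0,-0.076],[0,0,-0.086],[0,0,-0.09]],"spin":[0,0,0,0,0,0,0,0,0,0]}'  && python3 -m inch '{"travel":[[0,0,-0.01],[0,0,-0.02],[0,0,-0.03],[0,0,-0.03],[0,0,-0.03]],"spin":[0,0,0,0,0]}' && python3 -m inch '{"travel":[[0,0,0.008],[0,0,0.016],[0,0,0.024],[0,0,0.024],[0,0,0.024],[0,0,0.024]],"spin":[0,0,0,0,0,0]}' 0.9 3
python3 -c "
from h import *
tilt('red')"
```

```text
t: 26.38
tool_pos: [0.6183, -0.1706, 0.0351]
orientation: [3.134, 0.21, 0.004]
force: [0.2, 0.5, -0.3]
opening: 0.0931
gripper_force: 0.0
t: 27.05
tool_pos: [0.6173, -0.1705, 0.0334]
orientation: [3.135, 0.209, 0.0]
force: [-1.1, 1.1, 2.8]
opening: 0.0601
gripper_force: 6.0
t: 27.88
tool_pos: [0.6181, -0.1708, 0.1256]
orientation: [3.134, 0.209, 0.004]
force: [0.1, 0.6, -1.2]
opening: 0.0604
gripper_force: 6.0
t: 28.3
tool_pos: [0.6179, -0.1707, 0.1543]
orientation: [3.134, 0.209, 0.003]
force: [-0.7, 0.6, -2.4]
opening: 0.0598
gripper_force: 6.0
t: 28.8
tool_pos: [0.617, -0.1704, 0.1286]
orientation: [-3.134, -0.209, 0.001]
force: [0.1, -0.4, -1.7]
opening: 0.0599
gripper_force: 3.0
scene 906 along/z rect rel TCP ((0.012835018336772919, -0.03506560996174812), (0.04744786024093628, 0.105038121342659), 4.639886379241943) zmin -0.08647754420327805 0.01674049026400473 x -0.014051212383962562 0.03706214937108744
top 109 along/z rect rel TCP ((-0.025101959705352783, -0.0319635234773159), (0.09409788250923157, 0.014371507801115513), 82.37834167480469) zmin -0.07954985515739879 0.014209439257337614 x -0.028091751372721577 -0.013173586493953759
```

```bash
python3 -m inch '{"travel":[[0,0,0],[0,0,0],[0,0,0],[0,0,-0.01],[0,0,-0.025],[0,0,-0.04],[0,0,-0.045],[0,0,-0.045]],"spin":[0,0,0,0,0,0,0,0]}' 0.9 20 && python3 -m inch '{"travel":[[0.001,-0.015,0],[0.004,-0.04,0],[0.007,-0.075,0],[0.011,-0.115,0],[0.012,-0.155,0],[0.01,-0.19,0],[0,-0.225,0],[-0.015,-0.255,0],[-0.035,-0.28,0],[-0.06,-0.305,0]],"spin":[0,0,0,0,0,0,0,0,0,0]}' && python3 -m inch '{"travel":[[-0.02,-0.015,0],[-0.04,-0.027,0],[-0.055,-0.038,0],[-0.0625,-0.0425,0],[-0.0625,-0.0425,0],[-0.0625,-0.0425,0],[-0.0625,-0.0425,0]],"spin":[0,0,0,0,0,0,0]}'
python3 -c "
from h import *
t=robot.read_state()['tool_pos'];print(t,yaw())
for k in ('scene','top'):
    im,W=cloud(k); print(W[near(W,t,.07,t[2]-.075,t[2]-.03)][:,:2].min(0),W[near(W,t,.07,t[2]-.075,t[2]-.03)][:,:2].max(0))
    p=W[near(W,(.4535,.158),.06,.022,.03)]; print(p[:,:2].min(0),p[:,:2].max(0))"
```

```text
t: 29.57
tool_pos: [0.6186, -0.171, 0.1771]
orientation: [3.133, 0.209, 0.006]
force: [0.4, -0.1, -2.1]
opening: 0.0598
gripper_force: 20.0
t: 30.4
tool_pos: [0.5155, 0.1258, 0.1728]
orientation: [-3.134, -0.211, 0.002]
force: [0.4, 0.6, -2.3]
opening: 0.0599
gripper_force: 20.0
t: 30.98
tool_pos: [0.4503, 0.1574, 0.1741]
orientation: [3.134, 0.209, 0.001]
force: [0.4, -0.8, -1.4]
opening: 0.0601
gripper_force: 20.0
[0.4503     0.15736394 0.17410242] 0.13297971739149322
[0.44583195 0.12582439] [0.48876667 0.19020729]
[0.41402165 0.11825035] [0.49200412 0.19691699]Traceback (most recent call last):
  File "<string>", line 5, in <module>
    im,W=cloud(k); print(W[near(W,t,.07,t[2]-.075,t[2]-.03)][:,:2].min(0),W[near(W,t,.07,t[2]-.075,t[2]-.03)][:,:2].max(0))
                         ~~~~~~~~~~~~~~~~~~~~~~~~~~~~~~~~~~~~~~~~~~~~~^^^
    return umr_minimum(a, axis, None, out, keepdims, initial, where)
ValueError: zero-size array to reduction operation minimum which has no identity
```

Lined up. I'll lower it as I did the blue cup, ease the grip and release.

```bash
python3 -m inch '{"travel":[[-0.001,0,0.012],[-0.001,0,0.026],[-0.001,0,0.04],[-0.001,0,0.05],[-0.001,0,0.056],[-0.001,0,0.06],[-0.001,0,0.062],[-0.001,0,0.063],[-0.001,0,0.064],[-0.001,0,0.064]],"spin":[0,0,0,0,0,0,0,0,0,0]}' && python3 -m inch '{"travel":[[0,0,0],[0,0,0],[0,0,0],[0,0,0.002],[0,0,0.002],[0,0,0.002]],"spin":[0,0,0,0,0,0]}' 0.9 3 &&  python3 -m inch '{"travel":[[0,0,0],[0,0,0],[0,0,0],[0,0,0],[0,0,0],[0,0,0]],"spin":[0,0,0,0,0,0]}' 0.2 && python3 -m inch '{"travel":[[0,0,0],[0,0,-0.005],[0,0,-0.02],[0,0,-0.045],[0,0,-0.075],[0,0,-0.105],[0,0,-0.125],[0,0,-0.13],[0,0,-0.13]],"spin":[0,0,0,0,0,0,0,0,0]}' 0
python3 -c "
from h import *
for k in ('scene','top'):
    im,W=cloud(k); cv2.imwrite(f'pics/{k}5.png',im[:,:,::-1])
    for c in ((.4535,.158),(.44,-.011)):
        p=W[near(W,c,.06,.115,.15)]
        if len(p)>5: print(k,cv2.minEnclosingCircle(p[:,:2].astype(np.float32)),np.percentile(p[:,2],[5,50,98]))"
```

```text
t: 31.92
tool_pos: [0.4504, 0.1577, 0.1126]
orientation: [-3.134, -0.209, -0.006]
force: [-3.1, -1.5, 10.7]
opening: 0.0597
gripper_force: 20.0
t: 32.42
tool_pos: [0.4501, 0.1577, 0.1096]
orientation: [-3.134, -0.209, -0.005]
force: [0.5, -0.8, 5.5]
opening: 0.0602
gripper_force: 3.0
t: 32.92
tool_pos: [0.4485, 0.1575, 0.1079]
orientation: [3.135, 0.209, -0.001]
force: [0.4, -0.3, -0.6]
opening: 0.0743
gripper_force: 0.0
t: 33.67
tool_pos: [0.4498, 0.1578, 0.2403]
orientation: [-3.134, -0.209, -0.006]
force: [-0.4, 1.2, -1.3]
opening: 0.0926
gripper_force: 0.0
scene ((0.4533902108669281, 0.15759681165218353), 0.0317731611430645) [0.11633375 0.12734729 0.13076525]
scene ((0.4412567615509033, -0.0115940747782588), 0.031973689794540405) [0.11601919 0.12704637 0.13082998]
top ((0.4394402801990509, -0.010440866462886333), 0.0313214436173439) [0.11557279 0.12649146 0.13086646]
```

View pics/scene5.png

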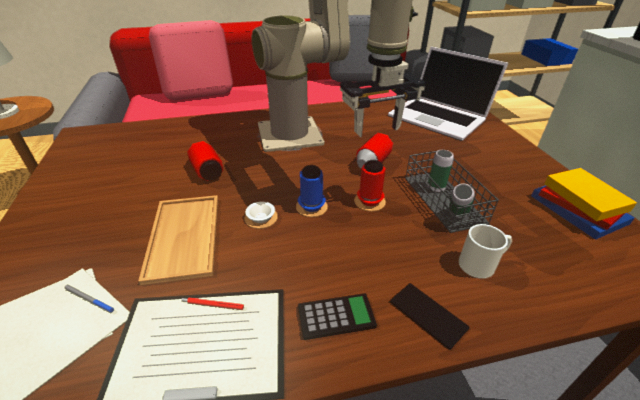

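Both cups stand in their own stands, blue at (312,190) and red at (372,185). One can leans in the basket at (462,197), so I'll check it closely.

```bash
python3 -c "
from h import *
a,W=cloud('scene'); r=models.masks_of('scene','can0')
for m in r:
    p=W[m['region']&~np.isnan(W[...,0])]; print('scene',round(m['p'],2),len(p),np.percentile(p,[3,50,97],axis=0).round(3).tolist())
b,Wt=cloud('top')
for m in models.masks_of('top','can0'):
    p=Wt[m['region']&~np.isnan(Wt[...,0])]; print('top',round(m['p'],2),len(p),np.percentile(p,[3,50,97],axis=0).round(3).tolist())
f=lambda i:cv2.resize(i[:,:,::-1],(390,480),interpolation=3)
cv2.imwrite('pics/bk.png',np.hstack([f(a[130:250,400:497]),f(b[140:280,140:250])]))"
```

```text
scene 0.95 617 [[0.581, 0.317, 0.034], [0.608, 0.337, 0.105], [0.625, 0.369, 0.127]]
scene 0.62 671 [[0.428, 0.346, 0.023], [0.46, 0.362, 0.089], [0.469, 0.391, 0.126]]
top 0.59 79 [[0.39, 0.191, 0.009], [0.43, 0.349, 0.044], [0.444, 0.36, 0.554]]
```

View pics/bk.png

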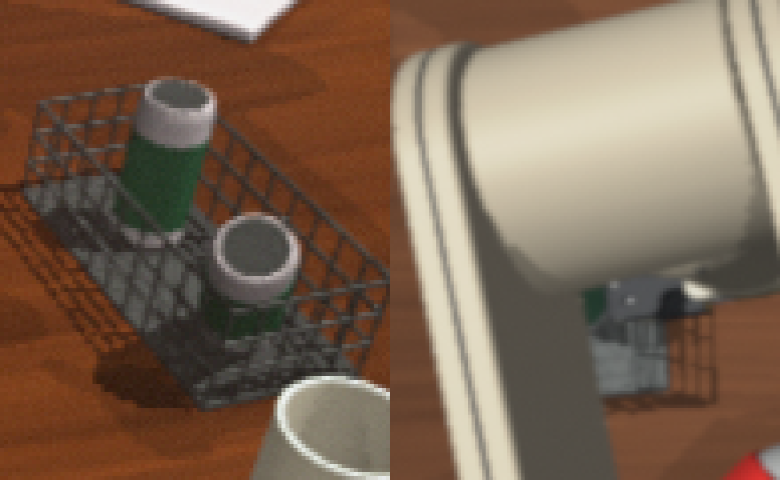

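```bash
python3 -m inch '{"travel":[[0,0.015,0],[0,0.04,0],[0,0.08,0],[0,0.12,0],[0,0.16,0],[0,0.2,0],[0,0.24,0],[0,0.27,0],[0,0.29,0],[0,0.29,0]],"spin":[0,0,0,0,0,0,0,0,0,0]}'
python3 -c "
from h import *
from scipy.optimize import least_squares
P=[]
for k in ('scene','top'):
    a,W=cloud(k); 
    if k=='top': cv2.imwrite('pics/bt.png',cv2.resize(a[130:280,120:270,::-1],(600,600),interpolation=3))
    for m in models.masks_of(k,'can0'):
        p=W[cv2.erode(m['region'].astype(np.uint8),np.ones((3,3)))>0]; p=p[~np.isnan(p[:,0])]; print(k,m['p'],len(p),np.median(p,0))
        hsv=cv2.cvtColor(a,cv2.COLOR_RGB2HSV)
        c=np.median(p,0)
        if c[0]>.53 and c[1]>.3: P.append(p[p[:,2]>.03])
P=np.vstack(P)
def res(v):
    d=np.array([v[2],v[3],1]); n=d/np.linalg.norm(d); r=P-np.array([v[0],v[1],.01]); h=r@n
    q=np.abs(np.linalg.norm(r-np.outer(h,n),axis=1)-.0265); e=np.abs(h-120e-3)
    return np.minimum(q,np.where(h>.11,e,9))
for s in ((.55,.37,.4,-.3),(.56,.36,.3,-.3),(.56,.37,.5,-.1)):
    f=least_squares(res,s,loss='soft_l1',f_scale=.003); v=f.x; d=np.array([v[2],v[3],1]); n=d/np.linalg.norm(d); b=np.array([v[0],v[1],.01]); print(f.cost,b,n,'mid',b+.06*n,'top',b+.12*n,'tilt',np.degrees(np.arccos(n[2])))
"
```

```text
t: 34.8
tool_pos: [0.4866, -0.1334, 0.2369]
orientation: [3.135, 0.203, -0.003]
force: [0.2, 0.4, -0.2]
opening: 0.0931
gripper_force: 0.0
scene 0.93 518 [0.60914567 0.33661582 0.10706841]
scene 0.84 684 [0.4609968  0.3594995  0.08487064]
top 0.89 637 [0.5760245  0.34867875 0.10537232]
top 0.68 471 [0.44829686 0.1533847  0.12599494]
top 0.63 492 [0.43699667 0.3584398  0.12069506]
0.0034193206489409227 [0.56202816 0.37234266 0.01      ] [ 0.35536074 -0.26362694  0.89678291] mid [0.5833498  0.35652504 0.06380697] top [0.60467145 0.34070742 0.11761395] tilt 26.261634894247713
0.0034193206495484567 [0.56202807 0.3723425  0.01      ] [ 0.35536171 -0.26362522  0.89678303] mid [0.58334978 0.35652499 0.06380698] top [0.60467148 0.34070747 0.11761396] tilt 26.261619482804065
0.0034193206492316567 [0.56202825 0.37234282 0.01      ] [ 0.35535974 -0.26362838  0.89678288] mid [0.58334984 0.35652512 0.06380697] top [0.60467142 0.34070742 0.11761395] tilt 26.26163908205519
```

View pics/bt.png

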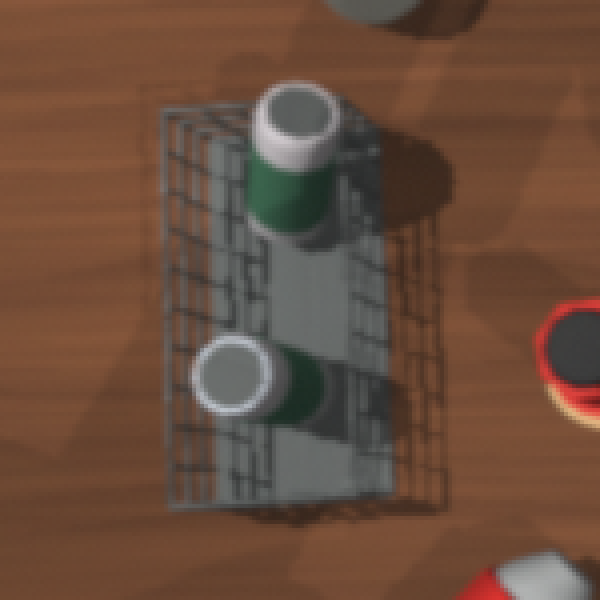

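```bash
python3 -c "
from plant import close_job
print(close_job())"
```

```text
the job is handed in; nothing more can be done
None
```

I've handed the job in: both cans are in the basket, one standing and one leaning about 26° against a corner (I left it that way), and the blue and small red cups stand lid up in their own stands; there was no white cup or third can, and I left everything else alone.

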